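# Turn the drip pot up and slide it under the tap

## Task

The small square steel drip pot is kept mouth-down on the bench. Turn it mouth-up without dropping it, stand it on the front of the can stand's base plate, and slide it back squarely between the two guide rails until it is up against the stop under the tap. Leave the round tin, the wrench and the pliers where they lie.

Things in the scene. Friction and masses are not known exactly. Their poses are not given: they have to be found in the camera images.
- pot: open square pot of grey sheet steel, straight walls, outside 60 x 60 mm and 75 mm tall, wall and floor 3 mm, 0.18 kg. Origin: centre of the outside of its floor; z runs from the floor to the mouth (points down at the start, up when the pot is mouth-up), x and y square to the walls. It starts mouth-down on the bench and also lies steadily on any side wall
- stand: fixed grey steel stand carrying a white can with a black tap. Origin: at bench level under the pot's proper place; z up, x to the back along the rails, y left. Base plate 6 mm thick, x = -145 to +180 mm, 136 mm wide. Posts, shelf and can begin at x = +41 mm, 146 mm wide, up to 325 mm high. Stop bar: front face at x = +31 mm, 20 mm high above the plate
- home (a point): point on the top of the stand's base plate where the centre of the pot's floor belongs (6 mm above the bench); axes as the stand's
- front (a point): point on the base plate 105 mm in front of home, at the mouth of the rails. The rails stand 12 mm above the plate; they are 65 mm apart inside from 46 mm in front of home back to the stop, and flare out in front of that at 24 degrees to about 119 mm apart at this point; the plate is bare ahead of it
- nozzle (a point): lower end of the tap's nozzle, 118 mm above the bench, 8 mm behind home; radius 7 to 12 mm; with its cross lever (46 mm wide) the tap reaches up to 208 mm above the bench
- tin: round aluminium tin, 72 mm across its mouth and 66 mm tall, standing mouth-down on the bench; origin at the centre of the outside of its floor (on top at the start), z from the floor to the mouth; a bystander
- wrench: adjustable wrench lying flat, 193 x 45 x 13 mm, long along its y; origin at the middle of its underside; a bystander
- pliers: pliers lying flat, 171 x 64 x 14 mm, long along its y; origin at the middle of its underside; a bystander

How it is judged:
By the outcome, as a careful person would: the job done as asked, in the order asked, and still so for the second after the job is handed in, with the robot touching nothing.
It also fails if it takes over 72 s, if anything falls off the work surface, if the arm or the gripper's body presses on something with over 40 N, if the wrist force passes 120 N, or if a joint passes its speed limit or range.

## Robot

A 7-joint arm with a two-finger parallel gripper is mounted at the origin on a cart in front of the work surface, level with it; the furniture and walls round the work are solid. World frame = base frame: x ahead of the robot, y to its left, z up, the work surface at z = 0. Lengths are in m, angles in rad, forces in N, time in s.
With the tool pointing down it reaches from about 0.4 to 0.9 m from the base axis. Payload 5.5 kg.
Tool frame: the origin (TCP) lies between the finger pads; the fingertips stand 22 mm ahead of it and the grasp point (between the pads) lies 3 mm ahead of it; z points along the fingers, y is the line along which they close (so a half turn about z gives the same grasp; the last joint's range is limited). The gripper opens to 92 mm and grips with 3 to 60 N. Pads are 19 mm wide; open, the fingers measure 130 mm over their backs; the gripper's body (75 mm by 190 mm) begins 47 mm behind the grasp point.
Start: joints at [-0.93, 0.501, -0.427, 1.55, 0.221, 1.138, -0.21], TCP at [0.24, 0.604, 0.249] pointing down, gripper open.
Joint ranges: [-2.88, 2.88], [-0.31, 2.03], [-1.54, 1.56], [0.2, 2.42], [-1.41, 4.55], [0.19, 2.02], [-2.57, 2.57]. Speed limits (rad/s): [2.57, 2.57, 3.14, 3.14, 3.14, 3.14, 3.14].

## Interface

Orientations are given as [roll, pitch, yaw] about the fixed x, y, z axes, in that order (R = Rz(yaw) Ry(pitch) Rx(roll)).
In Python, from rig import ctrl, eyes gives the robot as it stands.
- The arm moves only by the tool send_rows, never from a script. Its argument "commands" is a list of rows, each a list of 4 numbers: the shift along the tool's x, y, z in m, then the turn about the tool's z in rad. A call has 1 to 10 rows; each row is the pose to reach, as a shift and turn from the pose commanded when the call began, along the tool's axes at that moment; what a row does not reach only later rows make up. A row lasts 1/12 s, in which the tool goes at most 41.7 mm and 7.16 degrees, less where a joint would pass 70% of its speed; a pose out of reach is approached as far as the arm can. A call with a gripper value outside its range is refused whole. "hand" is the opening, from 0 (shut) to 1 (fully open), set as the call begins (left out, the last holds). The fingers move at their own pace and stop on an object; "newtons" is the grip in N (left out, the last holds). Time passes only in rows, so rows that repeat a pose let the fingers close. It gives the time, the measured TCP pose, the force, the opening and the grip force at its end, in the units of the state.
- ctrl.state(): the state, without advancing time (a new reading comes with each control period).
- eyes.capture(name): name is "side" or "top"; returns (picture, depth): 480x640x3 uint8, red, green, blue; 480x640 float32, m along the optical axis (not along the pixel's ray), 0 where there is no reading.
- eyes.calibration(name): a dict with "fx", "fy", "cx", "cy" (pixels), "world_to_cam" (4x4, takes a point from world to camera coordinates). Camera axes: x right, y up, looking along -z (the intrinsics and any distortion apply to the point x, -y, -z); pixel columns grow to the right and rows downward; lengths in m; the calibration is good to about 2 mm. A picture is of the moment at which its call begins. calibration takes no time and is no camera call.
- ctrl.sign_off(): hands the job in; it is judged then, once.
The state is a dict: "t": time; "q": joint angles; "joint_velocities": joint speeds; "joint_torque": joint torques, N m; "tcp_pos": TCP position; "ee_rot": TCP orientation; "force": force on the tool from outside, world axes, zero at the start; "moment": the same for the moment, N m; "finger_gap": finger opening in m; "gripper_force": force on a finger pad.
Only numpy, scipy, OpenCV 4.12 (cv2) and the standard library are available. Lean on these libraries where they do the work, as an engineer would, in place of code of your own. Each camera call takes 0.05 s, during which the arm holds its last target. There are 200 camera calls.

## Working session

There is one attempt and no reset: what is moved stays moved. The work goes in short steps, Python scripts to look and compute and a tool call to move; the robot and the scene stay as the last step left them, time stands still between calls to the robot, and variables do not carry over. Pictures are saved under pics/ and viewed, at most 10 in all, crops included, and the job is handed in when it is done.

Besides the shell and the picture viewer there is one more tool, called after "Call:" as name(argument=value, ...) on one line, values as JSON. send_rows: Moves the arm, as the interface text tells. Its arguments: {"type":"object","properties":{"commands":{"type":"array","items":{"type":"array","items":{"type":"number"}}},"hand":{"type":"number"},"newtons":{"type":"number"}},"required":["commands"]}

```bash
ls; mkdir -p pics; cat > h.py <<'E'
from rig import ctrl, eyes
import numpy as np, cv2
from scipy.spatial.transform import Rotation as R
def cloud(n):
    im,d=eyes.capture(n); c=eyes.calibration(n)
    v,u=np.mgrid[0:480,0:640]
    p=np.stack([(u-c['cx'])/c['fx']*d,-(v-c['cy'])/c['fy']*d,-d],-1)
    T=np.linalg.inv(c['world_to_cam'])
    w=p@T[:3,:3].T+T[:3,3]; w[d==0]=np.nan
    return im,w
def save(n,im): cv2.imwrite('pics/'+n,im[:,:,::-1])
E
python3 - <<'E'
from h import *
s=ctrl.state(); print({k:np.round(v,3) for k,v in s.items()})
for n in('side','top'):
    im,w=cloud(n); save(n+'0.png',im); np.save(n+'0.npy',w); c=eyes.calibration(n); print({k:np.round(v,3) for k,v in c.items()})
E
```

```text
pics
{'t': np.float64(0.0), 'q': array([-0.93 ,  0.502, -0.427,  1.551,  0.221,  1.138, -0.21 ]), 'joint_velocities': array([-0.   ,  0.001,  0.   , -0.002, -0.   , -0.001,  0.001]), 'joint_torque': array([-0.0000e+00, -5.6657e+01, -5.8160e+00, -2.7912e+01, -6.9000e-02,
        3.1000e-02,  0.0000e+00]), 'tcp_pos': array([0.24 , 0.604, 0.248]), 'ee_rot': array([-3.14 , -0.   ,  2.764]), 'force': array([-1.056,  0.44 , -0.179]), 'moment': array([-0.07 , -0.026,  0.005]), 'gripper_force': np.float64(0.0), 'finger_gap': np.float64(0.092)}
{'fx': np.float64(471.474), 'fy': np.float64(471.474), 'cx': np.float64(314.31), 'cy': np.float64(241.227), 'world_to_cam': array([[ 0.155,  0.988,  0.004, -0.29 ],
       [-0.876,  0.135,  0.463,  0.395],
       [ 0.457, -0.075,  0.886, -1.186],
       [ 0.   ,  0.   ,  0.   ,  1.   ]])}
{'fx': np.float64(578.921), 'fy': np.float64(578.921), 'cx': np.float64(309.334), 'cy': np.float64(233.997), 'world_to_cam': array([[-8.000e-03, -1.000e+00,  1.000e-03,  2.170e-01],
       [ 9.980e-01, -8.000e-03,  6.700e-02, -5.360e-01],
       [-6.700e-02,  2.000e-03,  9.980e-01, -1.068e+00],
       [ 0.000e+00,  0.000e+00,  0.000e+00,  1.000e+00]])}
```

View pics/side0.png

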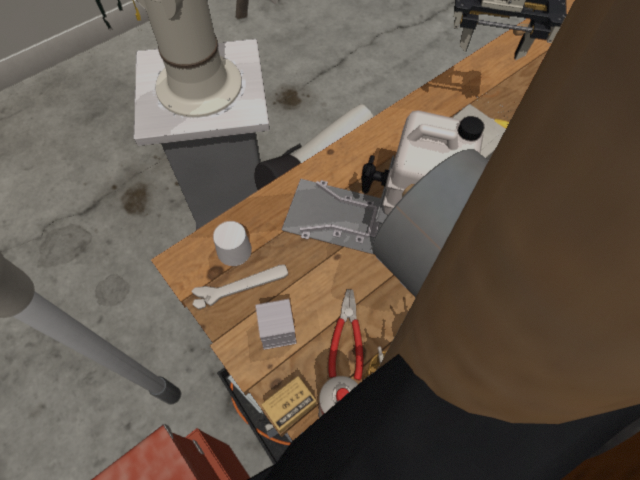

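View pics/top0.png

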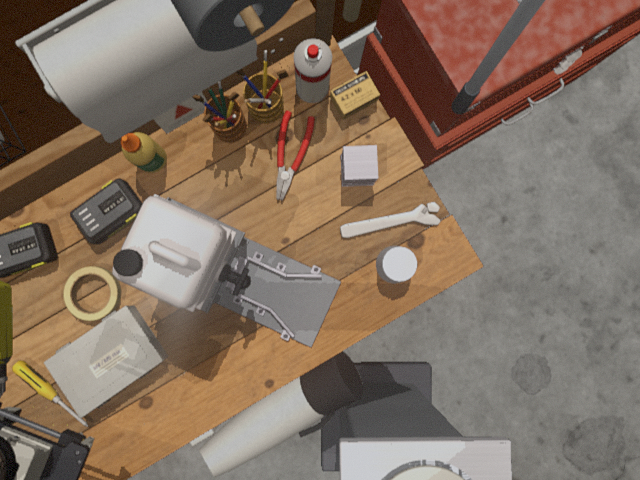

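The side view shows the pot at about (275,322), the tin at (232,243) and the plate at about (335,215). In the top view the pot is at (360,163), the tin at (397,265), the plate front edge runs (340,288)–(311,347), and the tap is at (235,280).

```bash
python3 - <<'E'
from h import *
w=np.load('top0.npy'); im=cv2.imread('pics/top0.png')
def reg(u0,u1,v0,v1,z0,z1):
    m=np.zeros((480,640),bool); m[v0:v1,u0:u1]=1
    return m&(w[...,2]>z0)&(w[...,2]<z1)
def rect(m,n):
    p=w[m][:,:2]; p=p[~np.isnan(p).any(1)]
    r=cv2.minAreaRect((p*1000).astype(np.float32)); print(n,len(p),np.round(r[0],1),np.round(r[1],1),round(r[2],2),'z',np.round(np.median(w[m][:,2]),4))
rect(reg(330,395,135,195,.068,.085),'pot'); rect(reg(370,430,235,300,.06,.075),'tin')
rect(reg(330,450,195,245,.006,.03),'wrench'); rect(reg(265,325,100,205,.006,.03),'pliers')
print('bench z',np.nanmedian(w[200:230,250:270,2]))
# plate: grey low-saturation pixels, ray onto z=.006
hsv=cv2.cvtColor(im,cv2.COLOR_BGR2HSV)
g=((hsv[...,1]<45)&(np.abs(w[...,2]-.006)<.008)).astype(np.uint8); g[:, :205]=0;g[:,350:]=0;g[:225]=0;g[350:]=0
g=cv2.morphologyEx(g,cv2.MORPH_OPEN,np.ones((3,3)))
c=eyes.calibration('top');T=np.linalg.inv(c['world_to_cam'])
def ray(u,v,z):
    d=np.stack([(u-c['cx'])/c['fx'],-(v-c['cy'])/c['fy'],-np.ones(np.shape(u))],-1)@T[:3,:3].T
    return T[:3,3]+d*((z-T[2,3])/d[...,2])[...,None]
v,u=np.nonzero(g); P=ray(u,v,.006)[:,:2]
r=cv2.minAreaRect((P*1000).astype(np.float32)); print('plate',np.round(cv2.boxPoints(r),1).tolist(),r)
# rails: height .014-.022
# tap high points
for z0,z1 in((.014,.022),(.11,.13),(.13,.16),(.16,.215)):
    m=reg(215,345,225,350,z0,z1); q=w[m]; print(z0,len(q),np.round(np.nanmin(q,0),3),np.round(np.nanmax(q,0),3)) if len(q) else 0
big=cv2.resize(im[140:365,200:450],None,fx=3,fy=2.66)[:600]
cs,_=cv2.findContours(g,0,1); o=im.copy(); cv2.drawContours(o,cs,-1,(0,0,255),1)
cv2.imwrite('pics/c.png',cv2.resize(o[150:365,200:440],None,fx=2.75,fy=2.75))
E
```

```text
pot 1127 [662.8 120. ] [60.7 60.2] 1.66 z 0.0746
tin 952 [480.9  52.4] [61.4 60.9] 89.61 z 0.0659
wrench 1300 [560.6  59.8] [ 66.9 189.8] 2.21 z 0.0103
pliers 1275 [698.2 242.8] [199.8 101.1] 2.11 z 0.0114
bench z -0.0004980599191439783
plate [[319.1000061035156, 214.8000030517578], [541.7999877929688, 109.9000015258789], [628.2000122070312, 293.3999938964844], [405.6000061035156, 398.29998779296875]] ((473.6789245605469, 254.09934997558594), (202.8107452392578, 246.15164184570312), 64.77534484863281)
0.014 422 [0.348 0.147 0.014] [0.554 0.384 0.022]
0.13 357 [0.428 0.311 0.138] [0.545 0.369 0.16 ]
0.16 793 [0.432 0.308 0.16 ] [0.533 0.366 0.214]
```

View pics/c.png

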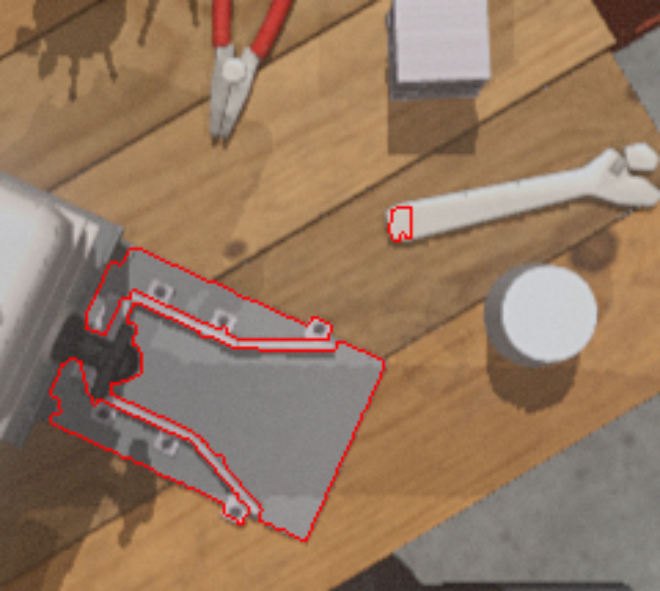

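```bash
cat >> h.py <<'E'
def ray(n,u,v,z):
    c=eyes.calibration(n);T=np.linalg.inv(c['world_to_cam']);u=np.asarray(u,float);v=np.asarray(v,float)
    d=np.stack([(u-c['cx'])/c['fx'],-(v-c['cy'])/c['fy'],-np.ones(u.shape)],-1)@T[:3,:3].T
    return T[:3,3]+d*((z-T[2,3])/d[...,2])[...,None]
E
python3 - <<'E'
from h import *
w=np.load('top0.npy'); im=cv2.imread('pics/top0.png')
hsv=cv2.cvtColor(im,cv2.COLOR_BGR2HSV)
g=((hsv[...,1]<45)&(np.abs(w[...,2]-.006)<.008)).astype(np.uint8); g[:, :205]=0;g[:,350:]=0;g[:225]=0;g[350:]=0
cs,_=cv2.findContours(g,cv2.RETR_EXTERNAL,cv2.CHAIN_APPROX_NONE); k=max(cs,key=cv2.contourArea)[:,0,:]
P=ray('top',k[:,0],k[:,1],.006)[:,:2]
A,B=ray('top',[340.,311.3],[281.6,346.7],.006)[:,:2]; S=ray('top',250.,242.,.006)[:2]; S2=ray('top',217.,302.,.006)[:2]
def fit(a,b,tol=.004):
    d=(b-a);L=np.linalg.norm(d);d/=L;n=np.array([-d[1],d[0]])
    for _ in range(3):
        t=(P-a)@d; m=(abs((P-a)@n)<tol)&(t>.02*L)&(t<.98*L); l=cv2.fitLine(P[m].astype(np.float32),cv2.DIST_HUBER,0,.01,.001).ravel()
        d=l[:2].astype(float)*np.sign(l[:2]@d); n=np.array([-d[1],d[0]]); a=l[2:].astype(float)-((l[2:]-a)@d)*d; tol=.003
    return a,d,m.sum()
for nme,(a,b) in dict(front=(A,B),right=(A,S),left=(B,S2)).items():
    p,d,n=fit(a,b); print(nme,np.round(p,4),np.degrees(np.arctan2(d[1],d[0])).round(2),n)
print('corners',A,B,np.linalg.norm(A-B))
# straight rails + stop tops at z=.018 ; nozzle
m=(w[...,2]>.013)&(w[...,2]<.024); m[:,:215]=0;m[:,345:]=0;m[:225]=0;m[350:]=0
np.save('rail.npy',w[m])
E
```

```text
front [0.4476 0.1554] 154.88 62
right [0.4486 0.1549] 65.09 80
left [0.3268 0.2104] 64.89 88
corners [0.44761637 0.1553694 ] [0.32656774 0.21047031] 0.1329995506463954
```

```bash
cat >> h.py <<'E'
HOME=np.array([.4487,.3133]); SY=np.radians(65.0)
XD=np.array([np.cos(SY),np.sin(SY)]); YD=np.array([-XD[1],XD[0]])
def W(sx,sy): return HOME+sx*XD+sy*YD          # stand -> world
def S(p): d=np.asarray(p)[:2]-HOME; return np.array([d@XD,d@YD])
def go(x,y,z,yaw,ref=None):
    """shift in tool axes + turn from measured pose (or ref=(pos,yaw_deg)) to world TCP pose"""
    s=ctrl.state(); p=np.array(s['tcp_pos']); y0=s['ee_rot'][2]
    if ref: p=np.array(ref[0]); y0=np.radians(ref[1])
    M=R.from_euler('xyz',[np.pi,0,y0]).as_matrix()
    t=np.array([x,y,z])-p; tr=-(np.radians(yaw)-y0); tr=(tr+np.pi)%(2*np.pi)-np.pi
    print(np.round(M.T@t,4),round(tr,4)); 
E
python3 - <<'E'
from h import *
a=np.degrees(ctrl.state()['ee_rot'][2])
go(.6658,.1201,.42,181.66,((.24,.604,.42),a)); go(.24,.604,.42,a)
print(S([.6658,.1201]),W(-.13,-.104))
r=np.load('rail.npy'); r=r[~np.isnan(r).any(1)]; s=np.array([S(x) for x in r]); 
for a in(-.1,-.07,-.05,-.03,-.01,.01,.03):
  k=s[abs(s[:,0]-a)<.01]; 
  if len(k): print(a, np.round(np.percentile(k[:,1][k[:,1]<0],[5,50,95]) if (k[:,1]<0).any() else 0,4), np.round(np.percentile(k[:,1][k[:,1]>0],[5,50,95]) if (k[:,1]>0).any() else 0,4))
E
```

```text
[-0.5742 -0.2928 -0.    ] -0.4067
[-0.0002  0.0005 -0.1722] 0.0
[-0.08334824 -0.27840927] [0.48801564 0.15152769]
-0.1 [-0.1616 -0.0591 -0.055 ] [0.0537 0.0577 0.0617]
-0.07 [-0.0508 -0.0457 -0.04  ] [0.0404 0.0453 0.05  ]
-0.05 [-0.0427 -0.0378 -0.0342] [0.0329 0.0366 0.0412]
-0.03 [-0.0382 -0.0361 -0.0337] [0.0317 0.0341 0.0365]
-0.01 [-0.0378 -0.0357 -0.0336] [0.0319 0.0342 0.0363]
0.01 [-0.0381 -0.0357 -0.0336] [0.0317 0.0339 0.0362]
0.03 [-0.0381 -0.0319 -0.0072] [0.0225 0.0331 0.0415]
```

Call:
send_rows(commands=[[0,0,-0.035],[0,0,-0.075],[0,0,-0.115],[0,0,-0.15],[0,0,-0.175],[0,0,-0.175]], hand=1)

```text
validation failed for argument at $.co...
```

Call:
send_rows(commands=[[0,0,-0.035,0],[0,0,-0.075,0],[0,0,-0.115,0],[0,0,-0.15,0],[0,0,-0.172,0],[0,0,-0.172,0],[0,0,-0.172,0]], hand=1)

```text
t: 0.68
tcp_pos: [0.2397, 0.6047, 0.422]
ee_rot: [3.139, 0.0, 2.764]
force: [-0.4, 0.1, -0.2]
finger_gap: 0.0918
gripper_force: 0.0
```

```bash
sed -i 's/HOME=np.array(\[.4487,.3133\])/HOME=np.array([.4494,.3130])/' h.py; python3 -c "
from h import *
s=ctrl.state(); print(s['t'],s['tcp_pos'],s['ee_rot'],s['q']); go(.6658,.1201,.42,181.66)"
```

```text
0.6833 [0.23971049 0.6046517  0.42202762] [3.13895810e+00 1.94553527e-05 2.76389699e+00] [-0.92732204  0.39944762 -0.44694414  1.30777928  0.17019658  1.46891892
 -0.16706662]
[-0.5748 -0.2933  0.002 ] -0.4067
```

Call:
send_rows(commands=[[-0.02,-0.01,0,0],[-0.05,-0.026,0,-0.04],[-0.086,-0.044,0,-0.08],[-0.122,-0.062,0,-0.12],[-0.158,-0.081,0,-0.16],[-0.194,-0.099,0,-0.2],[-0.23,-0.117,0,-0.25],[-0.266,-0.136,0,-0.3],[-0.302,-0.154,0,-0.35],[-0.338,-0.172,0,-0.4]])

```text
t: 1.52
tcp_pos: [0.4909, 0.3171, 0.4184]
ee_rot: [-3.14, -0.003, -3.117]
force: [0.3, 0.7, -0.3]
finger_gap: 0.0921
gripper_force: 0.0
```

```bash
python3 -c "
from h import *
s=ctrl.state(); print(s['t'],s['tcp_pos'],s['ee_rot'],s['q']); go(.6658,.1201,.42,181.66)"
```

```text
1.5167 [0.49085455 0.31712669 0.41838838] [-3.13952843e+00 -3.12955084e-03 -3.11708074e+00] [-0.35115073  0.25857192 -0.33780122  1.48527536  0.08560296  1.41607914
  0.90325149]
[-0.1701 -0.2013 -0.0016] -0.0045
```

Call:
send_rows(commands=[[-0.022,-0.026,0,0],[-0.046,-0.054,0,0],[-0.07,-0.083,0,0],[-0.095,-0.112,0,0],[-0.12,-0.142,0,0],[-0.145,-0.17,0,0],[-0.163,-0.192,0.0,0],[-0.17,-0.2,0.0,0],[-0.17,-0.2,0.0,0],[-0.17,-0.2,0.0,0]])

```text
t: 2.35
tcp_pos: [0.6641, 0.1238, 0.4185]
ee_rot: [3.141, -0.004, -3.12]
force: [-0.1, 0.6, 0.8]
finger_gap: 0.0921
gripper_force: 0.0
```

```bash
python3 -c "
from h import *
s=ctrl.state(); print(s['t'],s['tcp_pos'],np.degrees(s['ee_rot']),s['q']); go(.6658,.1201,.047,181.66)
im,w=cloud('side'); np.save('w.npy',w)
m=(w[...,2]>.068)&(w[...,2]<.085)&(abs(w[...,0]-.663)<.06)&(abs(w[...,1]-.12)<.06)
print(cv2.minAreaRect((w[m][:,:2]*1000).astype(np.float32)))"
```

```text
2.35 [0.66408996 0.12375138 0.41854256] [ 179.97798192   -0.21939331 -178.748722  ] [-0.0817718   0.4328623  -0.21600288  1.24129751  0.08904698  1.48029614
  1.30585583]
[-0.0016 -0.0037  0.3715] -0.0071
((662.2348022460938, 118.83760070800781), (61.475318908691406, 59.964759826660156), 1.8101415634155273)
```

Call:
send_rows(commands=[[0,-0.002,0.025,-0.005],[0,-0.004,0.065,-0.007],[-0.001,-0.004,0.105,-0.007],[-0.001,-0.004,0.145,-0.007],[-0.001,-0.004,0.185,-0.007],[-0.001,-0.004,0.225,-0.007],[-0.001,-0.004,0.26,-0.007],[-0.001,-0.004,0.285,-0.007],[-0.001,-0.004,0.3,-0.007],[-0.001,-0.004,0.3,-0.007]])

```text
t: 3.23
tcp_pos: [0.6614, 0.1219, 0.1163]
ee_rot: [3.141, -0.008, -3.109]
force: [-1.8, -0.0, -0.5]
finger_gap: 0.092
gripper_force: 0.0
```

```bash
python3 -c "
from h import *
s=ctrl.state(); print(s['t'],s['tcp_pos'],np.degrees(s['ee_rot'])); go(.6655,.1195,.047,181.7)"
```

```text
3.2333 [0.66139954 0.12191045 0.11631564] [ 179.98656667   -0.47421215 -178.10873531]
[-0.004  -0.0025  0.0693] 0.0033
```

Call:
send_rows(commands=[[-0.004,-0.0025,0.02,0.003],[-0.004,-0.0025,0.045,0.003],[-0.004,-0.0025,0.063,0.003],[-0.004,-0.0025,0.069,0.003],[-0.004,-0.0025,0.069,0.003],[-0.004,-0.0025,0.069,0.003]])

```text
t: 3.73
tcp_pos: [0.6705, 0.1185, 0.0533]
ee_rot: [3.141, 0.001, -3.114]
force: [0.1, 0.2, 0.8]
finger_gap: 0.092
gripper_force: 0.0
```

```bash
python3 -c "
from h import *
s=ctrl.state(); print(s['t'],s['tcp_pos'],np.degrees(s['ee_rot'])); go(.6655,.1195,.047,181.7)"
```

```text
3.7333 [0.67047887 0.11850772 0.05325898] [ 1.79947785e+02  8.26278100e-02 -1.78422598e+02]
[0.0049 0.0011 0.0063] -0.0021
```

Call:
send_rows(commands=[[0.004,0.001,0.003,0],[0.004,0.001,0.003,0],[0.004,0.001,0.003,0],[0.004,0.001,0.003,0]])

```text
t: 4.07
tcp_pos: [0.6664, 0.1182, 0.0497]
ee_rot: [3.141, 0.001, -3.115]
force: [-0.4, 0.4, 0.0]
finger_gap: 0.0915
gripper_force: 0.0
```

```bash
python3 -c "
from h import *
s=ctrl.state(); print(s['t'],s['tcp_pos'],np.degrees(s['ee_rot'])); go(.6655,.1195,.047,181.7)"
```

```text
4.0667 [0.66642439 0.11815719 0.04966317] [ 1.79986114e+02  7.04008337e-02 -1.78493957e+02]
[0.0009 0.0014 0.0027] -0.0034
```

Now correct the rest and grip.

Call:
send_rows(commands=[[0.001,0.0014,0.003,-0.003],[0.001,0.0014,0.003,-0.003],[0.001,0.0014,0.003,-0.003]])

```text
t: 4.32
tcp_pos: [0.6647, 0.1195, 0.0455]
ee_rot: [3.142, -0.001, -3.112]
force: [0.2, -0.4, 0.2]
finger_gap: 0.0914
gripper_force: 0.0
```

Call:
send_rows(commands=[[0,0,0,0],[0,0,0,0],[0,0,0,0],[0,0,0,0],[0,0,0,0],[0,0,0,0],[0,0,0,0],[0,0,0,0]], hand=0, newtons=8)

```text
t: 4.98
tcp_pos: [0.665, 0.1194, 0.0457]
ee_rot: [3.141, 0.0, -3.112]
force: [-0.0, -0.2, 0.1]
finger_gap: 0.06
gripper_force: 8.0
```

Call:
send_rows(commands=[[0,0,-0.005,0],[0,0,-0.02,0],[0,0,-0.045,0],[0,0,-0.065,0],[0,0,-0.07,0],[0,0,-0.07,0]])

```text
t: 5.48
tcp_pos: [0.6669, 0.1198, 0.1189]
ee_rot: [3.141, 0.005, -3.112]
force: [-0.1, -0.5, -2.0]
finger_gap: 0.0597
gripper_force: 8.0
```

```bash
python3 -c "
from h import *
s=ctrl.state(); print(s['t'],s['tcp_pos'],np.degrees(s['ee_rot'])); p=W(-.13,-.12);print(p); go(*p,.116,155)
im,w=cloud('side'); save('lift.png',im[250:400,200:380].repeat(4,0).repeat(4,1))"
```

```text
5.4833 [0.66686078 0.11975087 0.11893922] [ 179.95248774    0.29597078 -178.33305822]
[0.50321656 0.1444658 ]
[0.1629 0.0295 0.0029] 0.4654
```

View pics/lift.png

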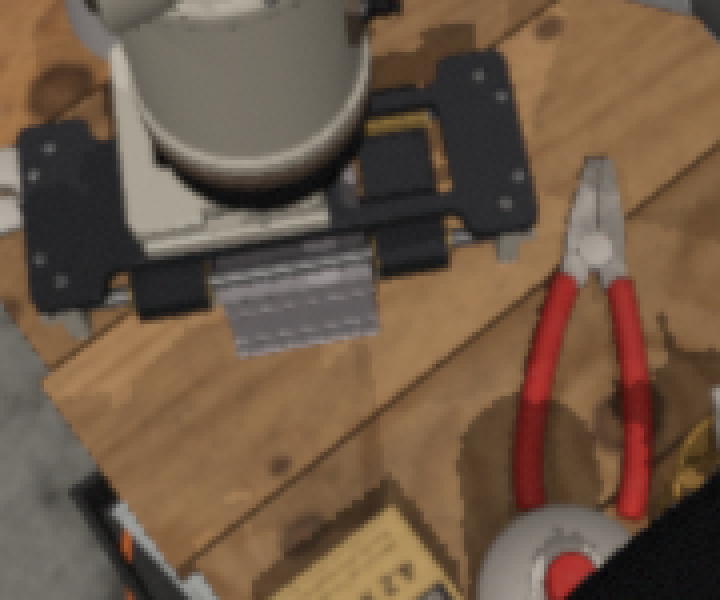

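Call:
send_rows(commands=[[0.012,0.002,0,0.03],[0.035,0.006,0,0.1],[0.06,0.011,0,0.17],[0.09,0.016,0,0.26],[0.12,0.022,0,0.35],[0.145,0.027,0,0.42],[0.158,0.029,0,0.46],[0.162,0.029,0,0.465],[0.162,0.029,0,0.465],[0.162,0.029,0,0.465]])

```text
t: 6.37
tcp_pos: [0.5029, 0.1433, 0.1154]
ee_rot: [-3.142, 0.0, 2.707]
force: [-0.4, -0.0, -1.1]
finger_gap: 0.06
gripper_force: 8.0
```

```bash
cat >> h.py <<'E'
def st(sx=None,sy=None,z=None,yaw=155):
    s=ctrl.state(); print('t',round(s['t'],2),'stand',np.round(S(s['tcp_pos']),4),'z',np.round(s['tcp_pos'][2],4),'rot',np.round(np.degrees(s['ee_rot']),2),'F',np.round(s['force'],1))
    if sx is not None: go(*W(sx,sy),z,yaw)
E
python3 -c "
from h import *
st(-.13,-.112,.049)"
```

```text
t 6.37 stand [-0.1312 -0.1202] z 0.1154 rot [-1.8000e+02  2.0000e-02  1.5509e+02] F [-0.4 -0.  -1.1]
[0.0082 0.0012 0.0664] 0.0015
```

Call:
send_rows(commands=[[0.002,0.001,0.015,0],[0.006,0.001,0.04,0],[0.008,0.001,0.06,0],[0.008,0.001,0.066,0],[0.008,0.001,0.066,0],[0.008,0.001,0.066,0]])

```text
t: 6.87
tcp_pos: [0.4964, 0.1476, 0.0497]
ee_rot: [3.142, 0.0, 2.705]
force: [1.1, 0.4, -0.3]
finger_gap: 0.0598
gripper_force: 8.0
```

```bash
python3 -c "
from h import *
st(-.13,-.112,.049)"
```

```text
t 6.87 stand [-0.13   -0.1125] z 0.0497 rot [1.80e+02 1.00e-02 1.55e+02] F [ 1.1  0.4 -0.3]
[0.0005 0.     0.0007] 0.0001
```

Call:
send_rows(commands=[[0.006,0,0,0],[0.011,0,0,0],[0.015,0,-0.002,0],[0.018,0,-0.004,0],[0.021,0,-0.006,0],[0.024,0,-0.0075,0],[0.028,0,-0.009,0],[0.028,0,-0.009,0]])

```text
t: 7.53
tcp_pos: [0.4703, 0.16, 0.0595]
ee_rot: [3.141, 0.001, 2.706]
force: [0.9, -1.6, 0.7]
finger_gap: 0.0601
gripper_force: 8.0
```

```bash
python3 -c "
from h import *
st(-.13,-.112,.049)
im,w=cloud('side'); save('t1.png',im[170:340,180:400].repeat(3,0).repeat(3,1))"
```

```text
t 7.53 stand [-0.1298 -0.0836] z 0.0595 rot [1.7994e+02 7.0000e-02 1.5504e+02] F [ 0.9 -1.6  0.7]
[-0.0284 -0.0002  0.0105] 0.0008
```

View pics/t1.png

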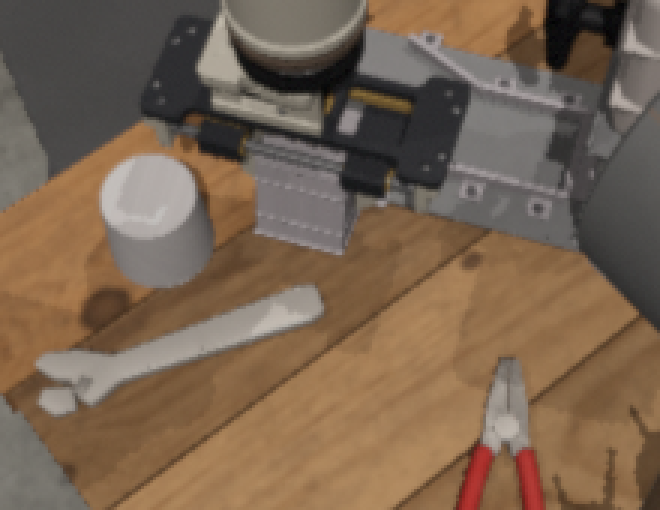

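The crop shows the pot in the gripper at about (305,200), up against the plate edge, with the tin and wrench untouched. I'll measure the tilt from depth.

```bash
cat >> h.py <<'E'
def tilt(pc=None):
    """tilt (deg) of the back wall (facing -tool x) from side depth: region behind TCP, fits plane; prints extents"""
    s=ctrl.state(); p=np.array(s['tcp_pos']); a=s['ee_rot'][2]; tx=np.array([np.cos(a),np.sin(a),0]); ty=np.array([np.sin(a),-np.cos(a),0])
    im,w=cloud('side'); d=w-p; X=d@tx; Y=d@ty; Z=w[...,2]
    g=im.astype(int); sat=g.max(-1)-g.min(-1)
    m=(abs(Y)<.026)&(X>-.085)&(X<.03)&(Z>.004)&(Z<p[2]+.045)&(sat<35)&np.isfinite(X)
    q=np.c_[X[m],Z[m]]; 
    if len(q)<20: print('few',len(q)); return
    l=cv2.fitLine(q.astype(np.float32),cv2.DIST_HUBER,0,.002,.001).ravel()
    print('n',len(q),'line ang from vertical',np.degrees(np.arctan2(l[0],l[1])).round(1),'at',l[2:].round(4),'X',np.percentile(q[:,0],[2,98]).round(4),'Z',np.percentile(q[:,1],[2,98]).round(4)); return q
E
python3 -c "
from h import *
q=tilt()
i=np.argsort(q[:,1]); print(q[i][::max(1,len(i)//14)].round(4).tolist())"
```

```text
n 947 line ang from vertical 36.6 at [-0.0334  0.055 ] X [-0.0824  0.0208] Z [0.0081 0.0929]
[[-0.0823, 0.0047], [-0.0745, 0.0099], [-0.0773, 0.0121], [-0.0375, 0.0257], [-0.0367, 0.0335], [-0.0342, 0.042], [-0.032, 0.0498], [-0.0322, 0.0582], [-0.029, 0.0656], [-0.0253, 0.073], [-0.0252, 0.0798], [-0.0242, 0.0841], [-0.0233, 0.0883], [-0.0047, 0.0904], [-0.0212, 0.0939]]
```

Call:
send_rows(commands=[[-0.008,0,0,0],[-0.012,0,0,0],[-0.013,0,0.003,0],[-0.013,0,0.006,0],[-0.013,0,0.006,0]])

```text
t: 8.05
tcp_pos: [0.4817, 0.154, 0.052]
ee_rot: [-3.141, -0.001, 2.705]
force: [0.4, 0.1, -0.7]
finger_gap: 0.0599
gripper_force: 8.0
```

Call:
send_rows(commands=[[0.004,0,0,0],[0.007,0,0,0],[0.01,0,-0.001,0],[0.013,0,-0.002,0],[0.016,0,-0.003,0],[0.019,0,-0.004,0],[0.022,0,-0.0045,0],[0.025,0,-0.005,0],[0.028,0,-0.005,0],[0.028,0,-0.005,0]])

```text
t: 8.88
tcp_pos: [0.4563, 0.1663, 0.0582]
ee_rot: [3.141, 0.001, 2.706]
force: [2.6, -2.8, 3.0]
finger_gap: 0.0601
gripper_force: 8.0
```

```bash
sed -i 's/X>-.085/X>-.06/' h.py; python3 -c "
from h import *
st(-.13,-.112,.049)
q=tilt(); 
i=np.argsort(q[:,1]); print(q[i][::max(1,len(i)//14)].round(4).tolist())"
```

```text
t 8.88 stand [-0.1301 -0.0683] z 0.0582 rot [1.7998e+02 3.0000e-02 1.5504e+02] F [ 2.6 -2.8  3. ]
[-0.0437  0.      0.0092] 0.0007
n 873 line ang from vertical 33.2 at [-0.0331  0.0668] X [-0.0536 -0.0005] Z [0.035  0.0949]
[[-0.0537, 0.0318], [-0.0497, 0.0377], [-0.0484, 0.0424], [-0.0453, 0.0475], [-0.0417, 0.0521], [-0.0394, 0.0573], [-0.0365, 0.0613], [-0.0299, 0.0667], [-0.0325, 0.0711], [-0.0292, 0.0747], [-0.0243, 0.0794], [-0.0245, 0.0838], [-0.0204, 0.088], [-0.0215, 0.091], [-0.0107, 0.0963]]
```

Call:
send_rows(commands=[[-0.01,0,-0.005,0],[-0.03,0,-0.02,0],[-0.05,0,-0.03,0],[-0.07,0,-0.03,0],[-0.09,0,-0.03,0],[-0.1,0,-0.03,0],[-0.1,0,-0.03,0]])

```text
t: 9.52
tcp_pos: [0.5487, 0.1223, 0.0875]
ee_rot: [-3.142, 0.0, 2.703]
force: [0.3, -0.1, -2.0]
finger_gap: 0.0601
gripper_force: 8.0
```

```bash
python3 -c "
from h import *
st(-.058,-.175,.066)
for u,v in((280,201),(342,229),(342,237),(316,270)): print(S(ray('top',u,v,.008)[:2]).round(3))
tilt()"
```

```text
t 9.52 stand [-0.1308 -0.1706] z 0.0875 rot [-1.8000e+02  2.0000e-02  1.5488e+02] F [ 0.3 -0.1 -2. ]
[-0.0043  0.0729  0.0215] -0.0021
[ 0.023 -0.157]
[-0.106 -0.157]
[-0.112 -0.143]
[-0.093 -0.066]
n 935 line ang from vertical 31.7 at [-0.032   0.0986] X [-0.0539  0.022 ] Z [0.0645 0.1262]
```

Call:
send_rows(commands=[[0.002,0.015,0,0],[0.004,0.04,0,0],[0.005,0.065,0.005,0],[0.005,0.076,0.015,0],[0.005,0.076,0.022,0],[0.005,0.076,0.022,0],[0.005,0.076,0.022,0]])

```text
t: 10.15
tcp_pos: [0.5726, 0.1947, 0.0647]
ee_rot: [-3.139, -0.002, 2.707]
force: [0.1, -0.3, -0.6]
finger_gap: 0.06
gripper_force: 8.0
```

```bash
python3 -c "
from h import *
st(-.055,-.165,.056)
tilt()"
```

```text
t 10.15 stand [-0.0551 -0.1616] z 0.0647 rot [-1.7985e+02 -1.4000e-01  1.5509e+02] F [ 0.1 -0.3 -0.6]
[-0.0034  0.0001  0.0087] 0.0015
n 908 line ang from vertical 31.2 at [-0.0375  0.0665] X [-0.0538  0.0209] Z [0.041  0.1031]
```

Call:
send_rows(commands=[[0,0,0.005,0],[0.001,0,0.0085,0],[0.005,0,0.01,0],[0.01,0,0.01,0],[0.014,0,0.0105,0],[0.018,0,0.011,0],[0.022,0,0.012,0],[0.026,0,0.0135,0],[0.026,0,0.0135,0]])

```text
t: 10.95
tcp_pos: [0.5507, 0.2064, 0.0529]
ee_rot: [3.141, 0.001, 2.706]
force: [0.4, -0.8, 5.2]
finger_gap: 0.06
gripper_force: 8.0
```

```bash
python3 -c "
from h import *
st(-.055,-.118,.036)
q=tilt()
i=np.argsort(q[:,1]); print(q[i][::max(1,len(i)//14)].round(4).tolist())"
```

```text
t 10.95 stand [-0.0537 -0.1369] z 0.0529 rot [1.7996e+02 3.0000e-02 1.5507e+02] F [ 0.4 -0.8  5.2]
[ 0.0189 -0.0012  0.0169] 0.0012
n 900 line ang from vertical 40.0 at [-0.0361  0.0641] X [-0.0581  0.0185] Z [0.0388 0.0946]
[[-0.0534, 0.0362], [-0.056, 0.0408], [-0.0527, 0.0444], [-0.0476, 0.0483], [-0.0501, 0.0525], [-0.0411, 0.0564], [-0.0403, 0.0606], [-0.0364, 0.0638], [-0.0328, 0.0672], [-0.0327, 0.0707], [-0.0293, 0.0737], [-0.0244, 0.0773], [-0.0224, 0.0806], [-0.0146, 0.0911], [-0.011, 0.0956]]
```

Call:
send_rows(commands=[[-0.002,0,-0.005,0],[-0.015,0,-0.005,0],[-0.027,0,-0.005,0],[-0.028,0,-0.003,0],[-0.028,0,0.001,0],[-0.026,0,0.003,0],[-0.021,0,0.004,0],[-0.015,0,0.005,0],[-0.009,0,0.007,0],[-0.003,0,0.01,0]])

```text
t: 11.83
tcp_pos: [0.5534, 0.205, 0.0422]
ee_rot: [3.141, 0.0, 2.706]
force: [1.9, -1.3, 1.4]
finger_gap: 0.06
gripper_force: 8.0
```

```bash
python3 -c "
from h import *
st(-.055,-.118,.036)
q=tilt()
i=np.argsort(q[:,1]); print(q[i][::max(1,len(i)//14)].round(4).tolist())"
```

```text
t 11.83 stand [-0.0539 -0.1399] z 0.0422 rot [1.7997e+02 2.0000e-02 1.5504e+02] F [ 1.9 -1.3  1.4]
[ 0.0219 -0.0011  0.0062] 0.0007
n 746 line ang from vertical 59.4 at [-0.037   0.0653] X [-0.0586 -0.0095] Z [0.0522 0.0817]
[[0.0292, 0.0447], [-0.0571, 0.0541], [-0.0566, 0.056], [-0.0476, 0.0577], [-0.044, 0.0596], [-0.0438, 0.0611], [-0.0427, 0.0628], [-0.0373, 0.0647], [-0.031, 0.0666], [-0.0342, 0.0685], [-0.026, 0.07], [-0.0237, 0.0719], [-0.0233, 0.0742], [-0.0144, 0.0794], [0.006, 0.0845]]
```

Call:
send_rows(commands=[[0.004,0,0.002,0],[0.008,0,0.004,0],[0.012,0,0.006,0],[0.015,0,0.008,0],[0.016,0,0.009,0],[0.016,0,0.009,0]])

```text
t: 12.38
tcp_pos: [0.5383, 0.2117, 0.0327]
ee_rot: [-3.141, -0.001, 2.706]
force: [0.3, 0.2, -0.9]
finger_gap: 0.0598
gripper_force: 8.0
```

```bash
python3 -c "
from h import *
st(-.055,-.118,.036)
q=tilt()
i=np.argsort(q[:,1]); print(q[i][::max(1,len(i)//14)].round(4).tolist())"
```

```text
t 12.38 stand [-0.0542 -0.1233] z 0.0327 rot [-1.7997e+02 -7.0000e-02  1.5507e+02] F [ 0.3  0.2 -0.9]
[ 0.0053 -0.0008 -0.0033] 0.0012
n 676 line ang from vertical 73.4 at [-0.0343  0.0643] X [-0.0588  0.0032] Z [0.005  0.0733]
[[-0.0409, 0.0041], [-0.0503, 0.0571], [-0.0563, 0.0585], [-0.0581, 0.0595], [-0.0344, 0.0602], [-0.0361, 0.0612], [-0.0485, 0.0622], [-0.0423, 0.0631], [-0.041, 0.0641], [-0.0308, 0.0649], [-0.0266, 0.0659], [-0.0244, 0.067], [-0.0102, 0.0689], [-0.0125, 0.071], [0.0082, 0.076]]
```

Call:
send_rows(commands=[[0.001,0,0.003,0],[0.002,0,0.006,0],[0.003,0,0.008,0],[0.003,0,0.008,0],[0.003,0,0.008,0]])

```text
t: 12.85
tcp_pos: [0.5364, 0.2122, 0.0247]
ee_rot: [-3.141, -0.0, 2.706]
force: [0.8, 0.1, -0.8]
finger_gap: 0.0599
gripper_force: 8.0
```

```bash
python3 -c "
from h import *
st(-.055,-.118,.036)
q=tilt()
i=np.argsort(q[:,1]); print(q[i][::max(1,len(i)//14)].round(4).tolist())"
```

```text
t 12.85 stand [-0.0545 -0.1215] z 0.0247 rot [-179.97   -0.    155.03] F [ 0.8  0.1 -0.8]
[ 0.0035 -0.0005 -0.0113] 0.0006
n 626 line ang from vertical 83.8 at [-0.0179  0.0633] X [-0.0531  0.015 ] Z [0.0043 0.0668]
[[-0.0327, 0.004], [-0.0369, 0.0051], [-0.0517, 0.0562], [-0.0507, 0.0589], [-0.0442, 0.0596], [-0.041, 0.0602], [-0.0442, 0.0608], [-0.0367, 0.0613], [-0.0531, 0.0617], [-0.0359, 0.0622], [-0.0325, 0.0627], [-0.0241, 0.0634], [-0.0153, 0.064], [-0.0279, 0.065], [0.0051, 0.0673]]
```

Call:
send_rows(commands=[[0,0,0.001,0],[0.001,0,0.002,0],[0.001,0,0.002,0],[0.001,0,0.002,0]])

```text
t: 13.23
tcp_pos: [0.536, 0.2127, 0.0232]
ee_rot: [3.141, 0.001, 2.705]
force: [0.5, 0.1, -0.5]
finger_gap: 0.06
gripper_force: 8.0
```

Call:
send_rows(commands=[[0,0,0,0],[0,0,0,0],[0,0,0,0],[0,0,0,0]], newtons=3)

```text
t: 13.57
tcp_pos: [0.5356, 0.2131, 0.0232]
ee_rot: [3.141, 0.0, 2.706]
force: [-0.7, -0.5, -0.7]
finger_gap: 0.06
gripper_force: 3.0
```

```bash
python3 -c "
from h import *
st(-.055,-.118,.036)
q=tilt()
i=np.argsort(q[:,1]); print(q[i][::max(1,len(i)//14)].round(4).tolist())"
```

```text
t 13.57 stand [-0.0542 -0.1204] z 0.0232 rot [179.99   0.   155.03] F [-0.7 -0.5 -0.7]
[ 0.0024 -0.0008 -0.0128] 0.0006
n 585 line ang from vertical 85.1 at [-0.0269  0.0615] X [-0.0524  0.0165] Z [0.0043 0.0661]
[[-0.0457, 0.004], [-0.0326, 0.0052], [-0.0468, 0.0578], [-0.0436, 0.0588], [-0.0466, 0.0594], [-0.0525, 0.0599], [-0.0524, 0.0603], [-0.0277, 0.0607], [-0.0538, 0.0611], [-0.0312, 0.0615], [-0.0378, 0.0619], [-0.0296, 0.0623], [-0.0401, 0.0629], [-0.031, 0.064], [0.0211, 0.0662]]
```

Call:
send_rows(commands=[[0,0,0,0],[0,0,0,0],[0,0,0,0],[0,0,0,0],[0,0,0,0],[0,0,0,0],[0,0,0,0]], hand=1)

```text
t: 14.2
tcp_pos: [0.5356, 0.213, 0.0232]
ee_rot: [-3.142, -0.0, 2.706]
force: [-0.2, 0.2, 0.6]
finger_gap: 0.0913
gripper_force: 0.0
```

Call:
send_rows(commands=[[0,0,-0.02,0],[0,0,-0.06,0],[0,0,-0.1,0],[0,0,-0.14,0],[-0.03,0,-0.16,0],[-0.06,0,-0.16,0],[-0.09,0,-0.16,0],[-0.1,0,-0.16,0],[-0.1,0,-0.16,0]])

```text
t: 14.95
tcp_pos: [0.6286, 0.1678, 0.1831]
ee_rot: [-3.141, 0.002, 2.701]
force: [0.7, -0.5, 0.1]
finger_gap: 0.0917
gripper_force: 0.0
```

```bash
cat >> h.py <<'E'
def box(n,z0,z1,c,r=.06):
    im,w=cloud(n); g=im.astype(int); sat=g.max(-1)-g.min(-1); d=w[...,:2]-HOME; sx=d@XD; sy=d@YD
    m=(abs(sx-c[0])<r)&(abs(sy-c[1])<r)&(w[...,2]>z0)&(w[...,2]<z1)&(sat<40)
    q=np.c_[sx[m],sy[m]]; 
    if len(q)<9: print(n,'few'); return im
    print(n,len(q),'z',np.percentile(w[m][:,2],[5,50,95]).round(4),cv2.minAreaRect((q*1000).astype(np.float32)))
    return im
E
python3 -c "
from h import *
st()
im=box('top',.05,.07,(-.055,-.12)); save('ly.png',im[150:360,180:440].repeat(3,0).repeat(3,1)[:600,:800]); box('side',.05,.07,(-.055,-.12))"
```

```text
t 14.95 stand [-0.0559 -0.2238] z 0.1831 rot [-1.7997e+02  1.1000e-01  1.5478e+02] F [ 0.7 -0.5  0.1]
top 1372 z [0.0563 0.0597 0.0629] ((-54.68742370605469, -130.7049560546875), (75.13252258300781, 60.932411193847656), 89.91069793701172)
side 399 z [0.0571 0.0598 0.0621] ((-56.0760498046875, -139.8356475830078), (60.47163391113281, 58.3802375793457), 0.04997696727514267)
```

View pics/ly.png

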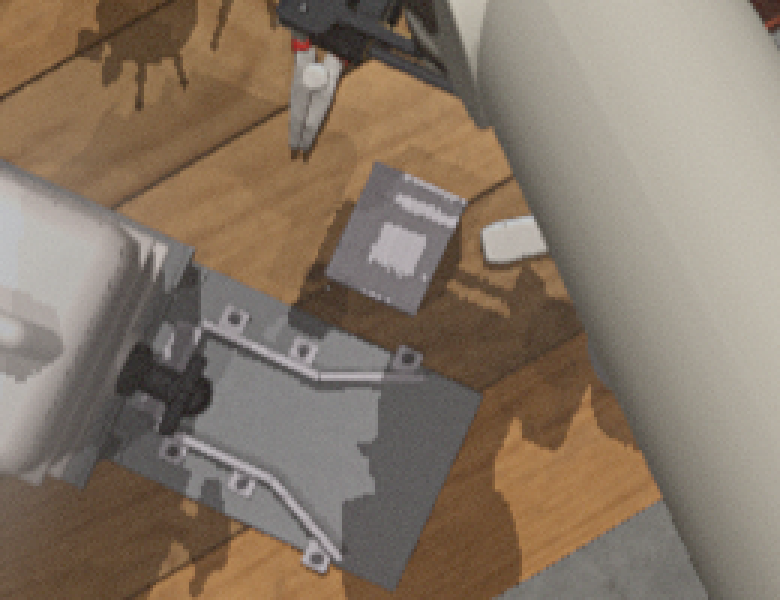

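```bash
python3 -c "
from h import *
st(-.0547,-.1371,.038)"
```

```text
t 15.05 stand [-0.0544 -0.2193] z 0.1824 rot [-1.7996e+02 -1.2000e-01  1.5501e+02] F [-0.1  1.2 -0.4]
[ 0.0822 -0.0003  0.1444] 0.0002
```

Call:
send_rows(commands=[[0.02,0,0,0],[0.05,0,0,0.002],[0.08,0.001,0,0.002],[0.087,0.001,0.03,0],[0.087,0.001,0.06,0],[0.087,0.001,0.08,0],[0.087,0.001,0.09,0],[0.087,0.001,0.09,0],[0.087,0.001,0.09,0]])

```text
t: 15.8
tcp_pos: [0.547, 0.2091, 0.0932]
ee_rot: [-3.141, -0.001, 2.707]
force: [-0.4, 0.1, -0.0]
finger_gap: 0.0918
gripper_force: 0.0
```

```bash
python3 -c "
from h import *
st(-.0547,-.1371,.038)"
```

```text
t 15.8 stand [-0.0529 -0.1323] z 0.0932 rot [-1.7998e+02 -6.0000e-02  1.5510e+02] F [-0.4  0.1 -0. ]
[-0.0048 -0.0018  0.0552] 0.0017
```

Call:
send_rows(commands=[[-0.004,-0.002,0.015,0.001],[-0.005,-0.002,0.035,0.001],[-0.005,-0.002,0.05,0.001],[-0.005,-0.002,0.055,0.001],[-0.005,-0.002,0.055,0.001],[-0.005,-0.002,0.055,0.001]])

```text
t: 16.3
tcp_pos: [0.5522, 0.205, 0.0394]
ee_rot: [3.14, 0.001, 2.705]
force: [-0.3, -0.5, -0.1]
finger_gap: 0.0918
gripper_force: 0.0
```

Call:
send_rows(commands=[[0,0,0,0],[0,0,0,0],[0,0,0,0],[0,0,0,0],[0,0,0,0],[0,0,0,0],[0,0,0,0]], hand=0, newtons=6)

```text
t: 16.88
tcp_pos: [0.5517, 0.2046, 0.0385]
ee_rot: [3.141, 0.0, 2.705]
force: [-1.3, 0.3, 2.9]
finger_gap: 0.0598
gripper_force: 6.0
```

Call:
send_rows(commands=[[-0.002,0,-0.008,0],[-0.005,-0.015,-0.02,0],[-0.005,-0.035,-0.03,0],[-0.005,-0.06,-0.03,0],[-0.005,-0.073,-0.03,0],[-0.005,-0.075,-0.03,0],[-0.005,-0.075,-0.03,0],[-0.005,-0.075,-0.03,0]])

```text
t: 17.55
tcp_pos: [0.5247, 0.1356, 0.0683]
ee_rot: [3.14, -0.0, 2.705]
force: [0.6, -0.1, -1.6]
finger_gap: 0.0603
gripper_force: 6.0
```

```bash
python3 -c "
from h import *
st(-.130,-.12,.042)
q=tilt(); i=np.argsort(q[:,0]); print(q[i][::max(1,len(i)//14)].round(4).tolist())"
```

```text
t 17.55 stand [-0.129  -0.1433] z 0.0683 rot [179.93  -0.   155.  ] F [ 0.6 -0.1 -1.6]
[ 0.0233 -0.001   0.0263] -0.0001
n 863 line ang from vertical 16.6 at [-0.0238  0.035 ] X [-0.0517  0.0249] Z [0.0065 0.0915]
[[-0.0581, 0.0076], [-0.0433, 0.0159], [-0.0354, 0.0098], [-0.0301, 0.0325], [-0.0285, 0.0921], [-0.0268, 0.09], [-0.0251, 0.0113], [-0.0233, 0.031], [-0.0216, 0.0888], [-0.019, 0.0319], [-0.0164, 0.0888], [-0.0113, 0.0341], [-0.0061, 0.0891], [-0.0019, 0.0904], [0.028, 0.0883]]
```

Call:
send_rows(commands=[[0.003,0.012,0,0],[0.009,0.035,0,0],[0.016,0.06,0,0],[0.02,0.071,0.004,0],[0.021,0.072,0.014,0],[0.021,0.072,0.023,0],[0.021,0.072,0.026,0],[0.021,0.072,0.026,0],[0.021,0.072,0.026,0]])

```text
t: 18.35
tcp_pos: [0.5353, 0.2066, 0.0414]
ee_rot: [-3.139, -0.001, 2.703]
force: [-0.1, -0.6, -1.2]
finger_gap: 0.0598
gripper_force: 6.0
```

```bash
python3 -c "
from h import *
st(-.057,-.12,.042)"
```

```text
t 18.35 stand [-0.0601 -0.1228] z 0.0414 rot [-1.7988e+02 -5.0000e-02  1.5487e+02] F [-0.1 -0.6 -1.2]
[ 0.0028  0.0031 -0.0006] -0.0023
```

Call:
send_rows(commands=[[0.006,0.003,0,0],[0.0115,0.003,0,0],[0.013,0.003,-0.001,0],[0.0145,0.003,-0.0027,0],[0.016,0.003,-0.0045,0],[0.0177,0.003,-0.006,0],[0.0195,0.003,-0.0077,0],[0.0213,0.003,-0.0093,0],[0.0213,0.003,-0.0093,0],[0.0213,0.003,-0.0093,0]])

```text
t: 19.18
tcp_pos: [0.5175, 0.2205, 0.0517]
ee_rot: [3.142, -0.0, 2.705]
force: [1.1, -0.5, -0.2]
finger_gap: 0.0598
gripper_force: 6.0
```

```bash
python3 -c "
from h import *
st(-.057,-.12,.042)
q=tilt(); i=np.argsort(q[:,0]); print(q[i][::max(1,len(i)//24)].round(4).tolist())"
```

```text
t 19.18 stand [-0.0551 -0.1008] z 0.0517 rot [ 1.8000e+02 -1.0000e-02  1.5499e+02] F [ 1.1 -0.5 -0.2]
[-0.0192 -0.0019  0.0097] -0.0002
n 703 line ang from vertical 176.7 at [-0.0187  0.0475] X [-0.0397  0.0244] Z [0.012  0.0794]
[[-0.0421, 0.0244], [-0.0387, 0.021], [-0.0367, 0.0212], [-0.0337, 0.0225], [-0.0312, 0.0236], [-0.0284, 0.0228], [-0.0262, 0.0811], [-0.0252, 0.0201], [-0.0239, 0.0781], [-0.0225, 0.0779], [-0.021, 0.0788], [-0.0198, 0.0785], [-0.0185, 0.016], [-0.0173, 0.0192], [-0.0149, 0.0167], [-0.0118, 0.0158], [-0.0086, 0.0163], [-0.0059, 0.0741], [-0.0039, 0.0725], [-0.0026, 0.0752], [-0.0012, 0.0142], [-0.0001, 0.0709], [0.0015, 0.0701], [0.004, 0.0136], [0.0267, 0.0647]]
```

Call:
send_rows(commands=[[0.001,-0.004,-0.0005,0],[0.003,-0.007,-0.0018,0],[0.006,-0.008,-0.0037,0],[0.009,-0.008,-0.0053,0],[0.012,-0.008,-0.0065,0],[0.015,-0.008,-0.0078,0],[0.018,-0.008,-0.0086,0],[0.021,-0.008,-0.0093,0],[0.024,-0.008,-0.01,0],[0.024,-0.008,-0.01,0]])

```text
t: 20.07
tcp_pos: [0.4916, 0.2235, 0.0615]
ee_rot: [-3.141, -0.001, 2.706]
force: [0.3, -1.1, -1.4]
finger_gap: 0.0602
gripper_force: 6.0
```

```bash
python3 -c "
from h import *
st(-.130,-.09,.11)
q=tilt(); i=np.argsort(q[:,0]); print(q[i][::max(1,len(i)//24)].round(4).tolist())"
```

```text
t 20.07 stand [-0.0632 -0.076 ] z 0.0615 rot [-1.7997e+02 -4.0000e-02  1.5502e+02] F [ 0.3 -1.1 -1.4]
[-0.0139 -0.0668 -0.0485] 0.0003
n 711 line ang from vertical 123.2 at [-0.0023  0.0169] X [-0.0525  0.0177] Z [0.0076 0.0875]
[[-0.0536, 0.0505], [-0.0515, 0.049], [-0.0493, 0.0494], [-0.0456, 0.0479], [-0.0418, 0.0434], [-0.0375, 0.0395], [-0.0339, 0.0372], [-0.0298, 0.0335], [-0.0259, 0.0333], [-0.0222, 0.0286], [-0.0171, 0.0252], [-0.0127, 0.0219], [-0.0084, 0.0912], [-0.0055, 0.0169], [-0.0034, 0.0861], [-0.0015, 0.0853], [0.0009, 0.0108], [0.003, 0.0819], [0.0059, 0.0091], [0.0081, 0.0109], [0.0101, 0.0138], [0.0117, 0.0138], [0.0137, 0.022], [0.0158, 0.018], [0.0177, 0.0228]]
```

Call:
send_rows(commands=[[-0.006,0,-0.001,0],[-0.011,0,0,0],[-0.012,0,0.002,0],[-0.012,0,0.003,0],[-0.012,0,0.003,0],[-0.007,0,0.003,0],[-0.003,0,0.003,0],[0.001,0,0.002,0],[0.005,0,0.001,0],[0.008,0,0.0005,0]])

```text
t: 20.95
tcp_pos: [0.4856, 0.2269, 0.0616]
ee_rot: [3.141, 0.001, 2.705]
force: [2.0, -1.2, 0.6]
finger_gap: 0.06
gripper_force: 6.0
```

Call:
send_rows(commands=[[0.003,0,-0.0005,0],[0.006,0,-0.0005,0],[0.009,0,-0.001,0],[0.012,0,-0.001,0],[0.012,0,-0.001,0]])

```text
t: 21.37
tcp_pos: [0.4739, 0.2322, 0.0623]
ee_rot: [3.141, -0.0, 2.705]
force: [-0.1, -0.5, 3.3]
finger_gap: 0.06
gripper_force: 6.0
```

```bash
python3 -c "
from h import *
st(-.130,-.09,.11)
q=tilt(); i=np.argsort(q[:,0]); print(q[i][::max(1,len(i)//24)].round(4).tolist())"
```

```text
t 21.37 stand [-0.0628 -0.0563] z 0.0623 rot [ 1.7998e+02 -2.0000e-02  1.5501e+02] F [-0.1 -0.5  3.3]
[-0.0337 -0.0672 -0.0477] 0.0002
n 647 line ang from vertical 131.5 at [-0.0226  0.0391] X [-0.0576  0.026 ] Z [0.0101 0.1015]
[[-0.059, 0.0709], [-0.0569, 0.0706], [-0.0548, 0.0688], [-0.0466, 0.0578], [-0.0357, 0.0403], [-0.0221, 0.0188], [-0.0157, 0.0123], [-0.013, 0.0092], [-0.0115, 0.0118], [-0.0091, 0.0159], [-0.008, 0.1032], [-0.0072, 0.0155], [-0.0062, 0.1019], [-0.0052, 0.0213], [-0.003, 0.0172], [-0.001, 0.018], [0.0014, 0.0206], [0.0031, 0.0207], [0.0054, 0.0226], [0.0074, 0.0252], [0.0095, 0.0266], [0.0115, 0.0241], [0.014, 0.0267], [0.0156, 0.029], [0.0249, 0.0368]]
```

Call:
send_rows(commands=[[0,0,-0.01,0],[-0.005,-0.01,-0.03,0],[-0.01,-0.03,-0.05,0],[-0.015,-0.055,-0.06,0],[-0.015,-0.07,-0.06,0],[-0.015,-0.072,-0.06,0],[-0.015,-0.072,-0.06,0]])

```text
t: 22.0
tcp_pos: [0.4563, 0.1592, 0.1215]
ee_rot: [-3.14, -0.002, 2.703]
force: [-0.6, 0.5, -1.6]
finger_gap: 0.06
gripper_force: 6.0
```

```bash
python3 -c "
from h import *
print(ctrl.state()['q'].round(3))
st(-.150,0,.09,65); go(*W(-.15,0),.09,245)
tilt()"
```

```text
[-0.302  0.359 -0.104  2.073  0.055  0.714  0.691]
t 22.0 stand [-0.1365 -0.0712] z 0.1215 rot [-1.7993e+02 -9.0000e-02  1.5487e+02] F [-0.6  0.5 -1.6]
[ 0.0712 -0.0136  0.0315] 1.5685
[ 0.0712 -0.0136  0.0315] -1.5731
n 682 line ang from vertical 171.1 at [0.0006 0.0885] X [-0.0574  0.0276] Z [0.0048 0.1611]
```

Call:
send_rows(commands=[[0.007,-0.001,0,-0.08],[0.014,-0.003,0,-0.19],[0.021,-0.004,0,-0.3],[0.028,-0.006,0,-0.41],[0.035,-0.007,0,-0.52],[0.043,-0.009,0,-0.63],[0.05,-0.01,0,-0.74],[0.057,-0.011,0,-0.85],[0.064,-0.013,0,-0.96],[0.071,-0.014,0,-1.06]])

```text
t: 22.88
tcp_pos: [0.3864, 0.179, 0.1214]
ee_rot: [3.14, -0.001, -2.511]
force: [-0.4, -0.3, -1.1]
finger_gap: 0.0601
gripper_force: 6.0
```

Call:
send_rows(commands=[[0,0,0,-0.1],[0,0,0,-0.21],[0,0,0,-0.32],[0,0,0,-0.42],[0,0,0,-0.49],[0,0,0,-0.513],[0,0,0,-0.513],[0,0,0,-0.513]])

```text
t: 23.55
tcp_pos: [0.387, 0.1781, 0.1217]
ee_rot: [3.141, 0.0, -2.006]
force: [0.1, 0.8, -1.2]
finger_gap: 0.0597
gripper_force: 6.0
```

```bash
python3 -c "
from h import *
print(ctrl.state()['q'].round(3))
st(-.091,0,.071,245)
im,w=cloud('side'); save('rot.png',im[100:320,200:460].repeat(3,0).repeat(3,1)[:600])"
```

```text
[-0.088  0.303 -0.458  2.194  0.208  0.686  2.017]
t 23.55 stand [-0.1486 -0.0005] z 0.1217 rot [ 179.94    0.   -114.96] F [ 0.1  0.8 -1.2]
[-0.0576  0.0004  0.0507] 0.0007
```

View pics/rot.png

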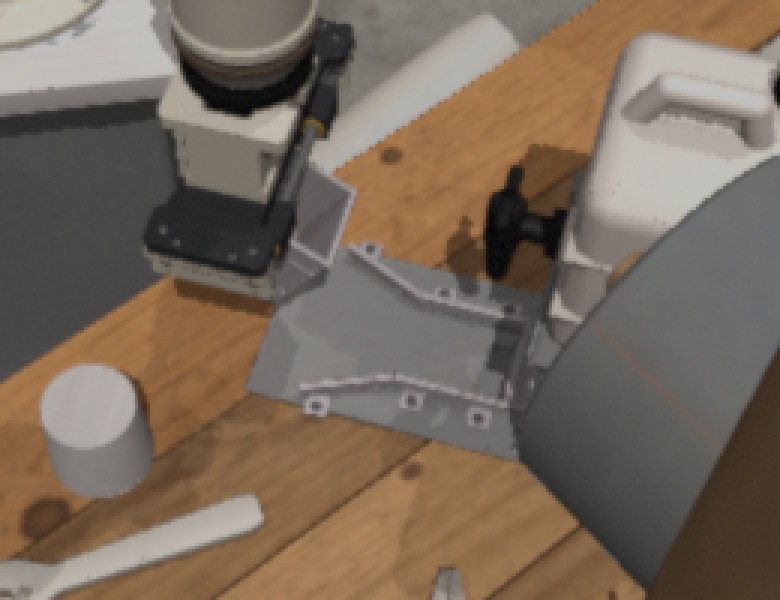

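Call:
send_rows(commands=[[-0.01,0,0.01,0],[-0.025,0,0.025,0],[-0.042,0,0.04,0],[-0.053,0,0.05,0],[-0.057,0,0.053,0],[-0.057,0,0.053,0],[-0.057,0,0.053,0]])

```text
t: 24.18
tcp_pos: [0.4109, 0.2288, 0.069]
ee_rot: [3.141, -0.001, -2.005]
force: [-0.6, -0.8, -1.4]
finger_gap: 0.0598
gripper_force: 6.0
```

```bash
cat >> h.py <<'E'
def prof(ymax=.045):
    """side-view profile of pot in tool X/Z: prints lowest & highest grey points per X bin, |Y|<ymax"""
    s=ctrl.state(); p=np.array(s['tcp_pos']); a=s['ee_rot'][2]; tx=np.array([np.cos(a),np.sin(a),0]); ty=np.array([np.sin(a),-np.cos(a),0])
    im,w=cloud('side'); d=w-p; X=d@tx; Y=d@ty; Z=w[...,2]; g=im.astype(int); sat=g.max(-1)-g.min(-1)
    for y0,y1 in((-.031,-.02),(-.02,.0),(.0,.02),(.02,.031)):
        m=(Y>y0)&(Y<y1)&(X>-.08)&(X<.05)&(Z>.012)&(Z<p[2]+.05)&(sat<35)
        q=np.c_[X[m],Z[m]]
        if len(q)<5: continue
        i=np.argsort(q[:,0]); print(y0,len(q),q[i][::max(1,len(i)//12)].round(3).tolist())
E
python3 -c "
from h import *
st(-.118,0,.055,245); prof()"
```

```text
t 24.18 stand [-0.0926 -0.0007] z 0.069 rot [ 1.7997e+02 -5.0000e-02 -1.1490e+02] F [-0.6 -0.8 -1.4]
[0.0254 0.0007 0.014 ] 0.0017
-0.031 80 [[-0.06, 0.013], [-0.054, 0.078], [-0.052, 0.076], [-0.049, 0.079], [-0.045, 0.064], [-0.043, 0.073], [-0.04, 0.088], [-0.037, 0.051], [-0.035, 0.05], [-0.034, 0.085], [-0.033, 0.068], [-0.031, 0.076], [-0.027, 0.03], [-0.025, 0.031]]
-0.02 63 [[-0.056, 0.075], [-0.055, 0.076], [-0.054, 0.075], [-0.053, 0.077], [-0.052, 0.075], [-0.05, 0.071], [-0.048, 0.071], [-0.046, 0.065], [-0.045, 0.065], [-0.044, 0.063], [-0.042, 0.06], [-0.04, 0.057], [-0.036, 0.05]]
0.0 105 [[-0.056, 0.076], [-0.054, 0.076], [-0.052, 0.077], [-0.05, 0.072], [-0.047, 0.068], [-0.045, 0.063], [-0.042, 0.056], [-0.039, 0.053], [-0.037, 0.051], [-0.035, 0.048], [-0.032, 0.044], [-0.03, 0.042], [-0.027, 0.037], [-0.024, 0.031]]
0.02 201 [[-0.056, 0.076], [-0.049, 0.073], [-0.044, 0.08], [-0.041, 0.059], [-0.038, 0.072], [-0.036, 0.073], [-0.034, 0.081], [-0.032, 0.093], [-0.029, 0.078], [-0.028, 0.054], [-0.026, 0.092], [-0.024, 0.067], [-0.021, 0.06]]
```

Call:
send_rows(commands=[[0,0,0.005,0],[0,0,0.009,0],[0.001,0,0.011,0],[0.004,0,0.012,0],[0.007,0,0.013,0],[0.01,0,0.0145,0],[0.0137,0,0.0165,0],[0.0175,0,0.019,0],[0.0175,0,0.019,0]])

```text
t: 24.98
tcp_pos: [0.4033, 0.2118, 0.0494]
ee_rot: [3.141, -0.002, -2.006]
force: [1.3, -0.7, 0.8]
finger_gap: 0.06
gripper_force: 6.0
```

```bash
python3 -c "
from h import *
st(-.118,0,.055,245); prof()"
```

```text
t 24.98 stand [-0.1112 -0.001 ] z 0.0494 rot [ 1.7997e+02 -9.0000e-02 -1.1495e+02] F [ 1.3 -0.7  0.8]
[ 0.0068  0.001  -0.0056] 0.0008
-0.031 83 [[-0.051, 0.077], [-0.049, 0.079], [-0.046, 0.073], [-0.045, 0.08], [-0.041, 0.066], [-0.039, 0.044], [-0.038, 0.037], [-0.035, 0.043], [-0.035, 0.07], [-0.033, 0.049], [-0.031, 0.028], [-0.029, 0.04], [-0.027, 0.042], [-0.023, 0.038]]
-0.02 29 [[-0.051, 0.077], [-0.05, 0.078], [-0.05, 0.078], [-0.05, 0.078], [-0.049, 0.081], [-0.049, 0.081], [-0.048, 0.078], [-0.048, 0.079], [-0.047, 0.08], [-0.047, 0.078], [-0.046, 0.076], [-0.044, 0.068], [-0.044, 0.064], [-0.042, 0.055], [-0.038, 0.036]]
0.0 33 [[-0.051, 0.078], [-0.05, 0.077], [-0.05, 0.079], [-0.049, 0.08], [-0.049, 0.078], [-0.049, 0.079], [-0.048, 0.079], [-0.048, 0.079], [-0.047, 0.078], [-0.046, 0.076], [-0.044, 0.066], [-0.044, 0.065], [-0.042, 0.057], [-0.04, 0.049], [-0.038, 0.036], [-0.036, 0.027], [-0.034, 0.017]]
0.02 196 [[-0.05, 0.08], [-0.042, 0.058], [-0.04, 0.079], [-0.037, 0.039], [-0.035, 0.046], [-0.033, 0.033], [-0.031, 0.08], [-0.03, 0.058], [-0.028, 0.033], [-0.026, 0.039], [-0.024, 0.013], [-0.022, 0.024], [-0.011, 0.047]]
```

Call:
send_rows(commands=[[0.003,0,0.002,0],[0.006,0,0.005,0],[0.008,0,0.0075,0],[0.01,0,0.01,0],[0.0105,0,0.0115,0],[0.0105,0,0.012,0],[0.0105,0,0.012,0]])

```text
t: 25.62
tcp_pos: [0.3993, 0.2038, 0.038]
ee_rot: [3.141, -0.0, -2.005]
force: [-1.2, -0.7, 5.0]
finger_gap: 0.0599
gripper_force: 6.0
```

```bash
python3 -c "
from h import *
st(-.118,0,.055,245); prof()"
```

```text
t 25.62 stand [-0.1201 -0.0008] z 0.038 rot [ 1.7999e+02 -1.0000e-02 -1.1489e+02] F [-1.2 -0.7  5. ]
[-0.0021  0.0007 -0.017 ] 0.002
-0.031 103 [[-0.044, 0.078], [-0.043, 0.041], [-0.043, 0.018], [-0.042, 0.022], [-0.042, 0.068], [-0.04, 0.019], [-0.04, 0.075], [-0.038, 0.031], [-0.036, 0.039], [-0.034, 0.054], [-0.031, 0.033], [-0.029, 0.042], [-0.025, 0.012]]
-0.02 57 [[-0.045, 0.083], [-0.044, 0.025], [-0.043, 0.082], [-0.043, 0.057], [-0.043, 0.061], [-0.043, 0.044], [-0.043, 0.013], [-0.043, 0.017], [-0.043, 0.035], [-0.043, 0.039], [-0.043, 0.034], [-0.043, 0.054], [-0.042, 0.082], [-0.041, 0.08], [-0.04, 0.079]]
0.0 58 [[-0.044, 0.08], [-0.044, 0.03], [-0.044, 0.024], [-0.043, 0.058], [-0.043, 0.066], [-0.043, 0.036], [-0.043, 0.065], [-0.043, 0.081], [-0.043, 0.04], [-0.043, 0.031], [-0.043, 0.08], [-0.043, 0.046], [-0.042, 0.081], [-0.041, 0.082], [-0.041, 0.081]]
0.02 147 [[-0.044, 0.081], [-0.043, 0.034], [-0.038, 0.077], [-0.034, 0.047], [-0.033, 0.036], [-0.031, 0.065], [-0.03, 0.079], [-0.028, 0.062], [-0.026, 0.026], [-0.024, 0.039], [-0.023, 0.021], [-0.019, 0.017], [-0.009, 0.027]]
```

Call:
send_rows(commands=[[0,0,0,0],[0,0,-0.001,0],[0,0,-0.001,0],[0,0,-0.001,0],[0,0.001,-0.001,0],[0,0.001,-0.005,0],[0,0.001,-0.012,0],[0,0.001,-0.018,0],[0,0.001,-0.018,0],[0,0.001,-0.018,0]], hand=1)

```text
t: 26.5
tcp_pos: [0.3993, 0.2044, 0.0567]
ee_rot: [-3.14, 0.001, -2.006]
force: [0.3, 1.3, -0.4]
finger_gap: 0.0917
gripper_force: 0.0
```

```bash
python3 -c "
from h import *
st(-.122,0,.055,245)
for n in('side','top'): im=box(n,.074,.088,(-.107,0),.05)
save('up.png',im[200:400,220:420].repeat(3,0).repeat(3,1))"
```

```text
t 26.5 stand [-0.1197 -0.0005] z 0.0567 rot [-1.7993e+02  7.0000e-02 -1.1491e+02] F [ 0.3  1.3 -0.4]
[0.0023 0.0005 0.0017] 0.0016
side 99 z [0.0758 0.0797 0.0822] ((-90.11385345458984, -1.8960857391357422), (28.818071365356445, 62.47624206542969), 0.7752636075019836)
top 64 z [0.0769 0.0806 0.0837] ((-77.90266418457031, -9.647956848144531), (47.71247863769531, 7.850892066955566), 87.4441909790039)
```

View pics/up.png

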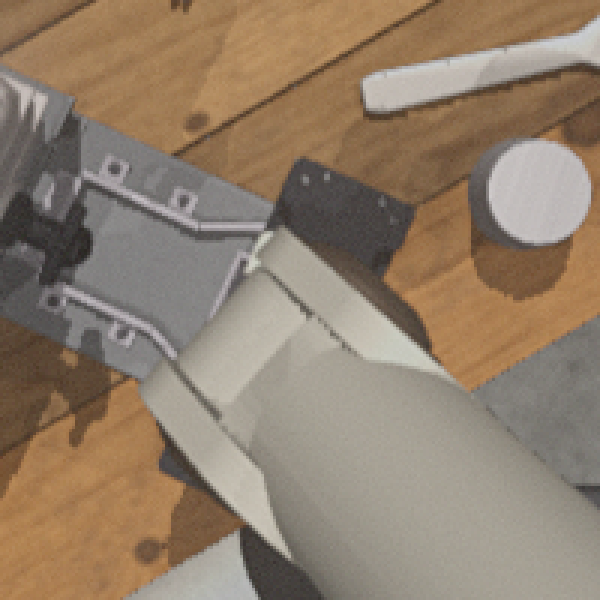

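Call:
send_rows(commands=[[0,0.0005,0,0.0015],[0,0.0005,0,0.0015],[0,0.0005,0,0.0015],[0,0.0005,0,0.0015],[0,0.0005,0,0.0015],[0,0.0005,0,0.0015],[0,0.0005,0,0.0015]], hand=0, newtons=10)

```text
t: 27.18
tcp_pos: [0.3981, 0.2043, 0.0559]
ee_rot: [3.141, -0.0, -2.007]
force: [0.6, 0.1, -1.1]
finger_gap: 0.0597
gripper_force: 10.0
```

Call:
send_rows(commands=[[-0.003,0,0,0],[-0.01,0,0,0],[-0.018,0,0,0],[-0.026,0,0,0],[-0.034,0,0,0],[-0.042,0,0,0],[-0.048,0,0,0],[-0.05,0,0,0],[-0.05,0,0,0]])

```text
t: 27.93
tcp_pos: [0.4194, 0.2506, 0.0559]
ee_rot: [3.141, 0.0, -2.006]
force: [0.2, -0.9, -2.2]
finger_gap: 0.06
gripper_force: 10.0
```

```bash
python3 -c "
from h import *
st(-.05,0,.057,245)
for n in('side','top'): im=box(n,.074,.088,(-.05,0),.05)"
```

```text
t 27.93 stand [-0.0693  0.0008] z 0.0559 rot [ 1.7999e+02  3.0000e-02 -1.1493e+02] F [ 0.2 -0.9 -2.2]
[-0.0193 -0.0008 -0.0011] 0.0012
side 93 z [0.0762 0.0802 0.0829] ((-30.908796310424805, -0.18840408325195312), (16.798463821411133, 63.62846755981445), 6.4218010902404785)
top few
```

Call:
send_rows(commands=[[-0.003,-0.0005,0.001,0],[-0.008,-0.0008,0.001,0],[-0.013,-0.0008,0.001,0],[-0.016,-0.0008,0.001,0],[-0.017,-0.0008,0.001,0],[-0.017,-0.0008,0.001,0]])

```text
t: 28.53
tcp_pos: [0.4273, 0.2651, 0.055]
ee_rot: [3.142, 0.0, -2.007]
force: [0.1, -0.3, -1.0]
finger_gap: 0.06
gripper_force: 10.0
```

Call:
send_rows(commands=[[0,0,0,0],[0,0,0,0],[0,0,0,0],[0,0,0,0],[0,0,0,0],[0,0,0,0],[0.02,0,0,0],[0.05,0,0,0],[0.08,0,0,0],[0.08,0,0,0]], hand=1)

```text
t: 29.37
tcp_pos: [0.3895, 0.1859, 0.054]
ee_rot: [3.139, -0.008, -2.011]
force: [-0.2, -0.9, -0.5]
finger_gap: 0.0919
gripper_force: 0.0
```

```bash
python3 -c "
from h import *
st(-.052,0,.057,245)
for n in('side','top'): im=box(n,.074,.088,(-.04,0),.05)"
```

```text
t 29.37 stand [-0.1405  0.0006] z 0.054 rot [ 179.86   -0.46 -115.2 ] F [-0.2 -0.9 -0.5]
[-0.0885 -0.0003 -0.003 ] -0.0034
side 285 z [0.075  0.0795 0.0823] ((-40.33549118041992, -1.3831901550292969), (62.7224235534668, 65.33352661132812), 0.13988995552062988)
top 334 z [0.077  0.0806 0.0835] ((-39.29547882080078, -1.6415138244628906), (62.752567291259766, 62.607913970947266), 0.020084533840417862)
```

Call:
send_rows(commands=[[0,0,0,0],[0,0,0,0],[0,0,0,0],[-0.005,0,0,0],[-0.02,0,0,0],[-0.04,0,0,0],[-0.052,0,0,0],[-0.058,0,0,0],[-0.064,0,0,0],[-0.07,0,0,0]], hand=0)

```text
t: 30.3
tcp_pos: [0.4227, 0.2554, 0.0547]
ee_rot: [3.141, -0.001, -2.007]
force: [-0.6, -1.1, -0.0]
finger_gap: 0.0297
gripper_force: 0.3
```

```bash
python3 -c "
from h import *
st(-.048,0,.055,245)"
```

```text
t 30.3 stand [-0.0635 -0.0001] z 0.0547 rot [ 1.7998e+02 -8.0000e-02 -1.1499e+02] F [-0.6 -1.1 -0. ]
[-0.0155  0.0001 -0.0003] 0.0002
```

Call:
send_rows(commands=[[0,0,0,0],[0,0,0,0],[0,0,0,0],[-0.003,0,0,0],[-0.006,0,0,0],[-0.009,0,0,0],[-0.012,0,0,0],[-0.014,0,0,0],[-0.014,0,0,0]])

```text
t: 31.05
tcp_pos: [0.4291, 0.269, 0.0551]
ee_rot: [-3.142, 0.001, -2.006]
force: [-0.2, -0.1, 0.3]
finger_gap: 0.0007
gripper_force: 0.0
```

```bash
python3 -c "
from h import *
st(-.048,0,.055,245)
for n in('side','top'): im=box(n,.074,.088,(-.01,0),.05)
im,w=cloud('side'); d=w[...,:2]-HOME; sx=d@XD; sy=d@YD; g=im.max(-1)<70
for z0,z1 in((.1,.13),(.13,.16),(.16,.215)):
    m=g&(abs(sy)<.04)&(sx>-.035)&(sx<.03)&(w[...,2]>z0)&(w[...,2]<z1)
    if m.sum()>3: print(z0,m.sum(),'sx',np.percentile(sx[m],[2,50]).round(4),'sy',np.percentile(sy[m],[2,98]).round(4))"
```

```text
t 31.05 stand [-0.0484 -0.0002] z 0.0551 rot [-1.8000e+02  4.0000e-02 -1.1496e+02] F [-0.2 -0.1  0.3]
[-0.0004  0.0002  0.0001] 0.0007
side 142 z [0.0752 0.0798 0.0819] ((2.3652610778808594, 0.10514068603515625), (63.59711456298828, 43.328731536865234), 87.26697540283203)
top 17 z [0.0788 0.0803 0.0834] ((22.260921478271484, -24.219758987426758), (9.572487831115723, 6.27360725402832), 63.11799621582031)
0.1 150 sx [-0.0241 -0.016 ] sy [-0.0316  0.0247]
0.13 81 sx [-0.0249  0.0069] sy [-0.035  -0.0023]
0.16 441 sx [-0.0326  0.0066] sy [-0.0325  0.0185]
```

```bash
python3 -c "
from h import *
for n in('side','top'):
  w=np.load(n+'0.npy'); im=cv2.imread('pics/'+n+'0.png'); d=w[...,:2]-HOME; sx=d@XD; sy=d@YD; g=im.max(-1)<75
  for z0,z1 in((.1,.12),(.12,.14),(.14,.16),(.16,.18),(.18,.215)):
    m=g&(abs(sy)<.05)&(sx>-.05)&(sx<.035)&(w[...,2]>z0)&(w[...,2]<z1)
    if m.sum()>3: print(n,z0,m.sum(),'sx',np.percentile(sx[m],[0,3,50,98]).round(4),'sy',np.percentile(sy[m],[2,98]).round(4))"
```

```text
side 0.12 43 sx [0.0008 0.0012 0.0081 0.0148] sy [-0.0083  0.0007]
side 0.14 46 sx [-0.0007 -0.0001  0.0083  0.0168] sy [-0.012  -0.0046]
side 0.16 147 sx [-0.0038 -0.0023  0.0169  0.0339] sy [-0.0125  0.0056]
side 0.18 224 sx [-0.0042 -0.0022  0.0093  0.0339] sy [-0.0223  0.0201]
top 0.16 63 sx [-0.0035 -0.003   0.0249  0.0346] sy [-0.0103  0.0088]
top 0.18 311 sx [-0.0038 -0.0019  0.009   0.034 ] sy [-0.0197  0.0206]
```

Call:
send_rows(commands=[[0.006,0,0,0],[0.014,0.003,0,0],[0.016,0.008,0,0.1],[0.016,0.0106,0,0.2],[0.016,0.0106,0,0.3],[0.016,0.0106,0,0.349],[0.012,0.0106,0,0.349],[0.008,0.0106,0,0.349],[0.006,0.0106,0,0.349],[0.006,0.0106,0,0.349]])

```text
t: 32.03
tcp_pos: [0.417, 0.2681, 0.0551]
ee_rot: [3.141, 0.001, -2.354]
force: [0.2, 0.2, 0.5]
finger_gap: 0.0005
gripper_force: 0.0
```

```bash
python3 -c "
from h import *
print(ctrl.state()['q'].round(2)); st(-.0444,.0104,.055,225)"
```

```text
[-0.37  0.51 -0.3   2.07  0.26  0.6   1.5 ]
t 32.03 stand [-0.0544  0.0104] z 0.0551 rot [ 1.7998e+02  4.0000e-02 -1.3489e+02] F [0.2 0.2 0.5]
[-0.0094  0.0034  0.0001] 0.0019
```

Call:
send_rows(commands=[[-0.002,0.0007,0,0],[-0.004,0.0014,0,0],[-0.0055,0.002,0,0],[-0.007,0.0025,0,0],[-0.008,0.0029,0,0],[-0.0088,0.0032,0,0],[-0.0094,0.0034,0,0],[-0.0094,0.0034,0,0],[-0.0094,0.0034,0,0]])

```text
t: 32.78
tcp_pos: [0.4208, 0.2762, 0.055]
ee_rot: [-3.142, -0.001, -2.356]
force: [-1.2, -2.0, 1.4]
finger_gap: 0.0001
gripper_force: 1.1
```

```bash
python3 -c "
from h import *
st(-.0444,.0104,.055,225)
for n in('side','top'): im=box(n,.074,.088,(.0,0),.05)"
```

```text
t 32.78 stand [-0.0455  0.0104] z 0.055 rot [-1.8000e+02 -3.0000e-02 -1.3498e+02] F [-1.2 -2.   1.4]
[-0.001   0.0004 -0.    ] 0.0003
side 192 z [0.0749 0.0797 0.0824] ((-6.92103385925293, -1.7807502746582031), (64.76661682128906, 74.22821807861328), 87.04193115234375)
top 53 z [0.0757 0.0805 0.0834] ((29.310087203979492, -4.339929580688477), (58.31299591064453, 5.127376556396484), 84.00654602050781)
```

Call:
send_rows(commands=[[0.006,-0.002,0,0],[0.015,-0.0055,0,0],[0.012,-0.014,0,-0.08],[0.008,-0.025,0,-0.19],[0.008,-0.025,0,-0.3],[0.008,-0.025,0,-0.42],[0.008,-0.025,0,-0.53],[0.008,-0.025,0,-0.64],[0.008,-0.025,0,-0.698],[0.008,-0.025,0,-0.698]])

```text
t: 33.72
tcp_pos: [0.433, 0.2523, 0.0549]
ee_rot: [-3.142, 0.0, -1.657]
force: [0.2, 0.2, 0.3]
finger_gap: 0.0009
gripper_force: 0.0
```

```bash
python3 -c "
from h import *
print(ctrl.state()['q'].round(2)); st(-.0444,-.0104,.055,265)
for n in('side','top'): im=box(n,.074,.088,(.0,0),.045)"
```

```text
[-0.19  0.55 -0.47  2.05  0.41  0.64  2.11]
t 33.72 stand [-0.062  -0.0108] z 0.0549 rot [-1.800e+02  1.000e-02 -9.492e+01] F [0.2 0.2 0.3]
[-0.0166 -0.0057 -0.0001] 0.0014
side 173 z [0.0749 0.0796 0.0828] ((-0.13631248474121094, -1.3635520935058594), (63.25990676879883, 60.075172424316406), 86.12681579589844)
top 97 z [0.0773 0.0808 0.0832] ((21.26371955871582, -2.6698226928710938), (64.55224609375, 24.336441040039062), 79.74795532226562)
```

Call:
send_rows(commands=[[-0.004,-0.0014,0,0],[-0.008,-0.0027,0,0],[-0.0105,-0.0036,0,0],[-0.0125,-0.0043,0,0],[-0.0145,-0.005,0,0],[-0.0158,-0.0054,0,0],[-0.0167,-0.0057,0,0],[-0.0167,-0.0057,0,0],[-0.0167,-0.0057,0,0]])

```text
t: 34.57
tcp_pos: [0.4396, 0.2677, 0.0548]
ee_rot: [3.14, -0.003, -1.659]
force: [-0.4, -5.2, 3.9]
finger_gap: 0.0003
gripper_force: 2.5
```

```bash
python3 -c "
from h import *
st(-.0444,-.0104,.055,265)"
```

```text
t 34.57 stand [-0.0452 -0.0103] z 0.0548 rot [ 1.7993e+02 -1.6000e-01 -9.5040e+01] F [-0.4 -5.2  3.9]
[-0.0007 -0.0004 -0.0002] -0.0008
```

Call:
send_rows(commands=[[0.01,0.0035,0,0],[0.035,0.012,0,0],[0.065,0.022,0,0],[0.09,0.031,0,0],[0.1,0.034,0,0],[0.1,0.034,0,0]])

```text
t: 35.07
tcp_pos: [0.3961, 0.1697, 0.0547]
ee_rot: [3.14, -0.002, -1.661]
force: [0.1, 0.3, 0.3]
finger_gap: 0.0006
gripper_force: 0.0
```

```bash
python3 -c "
from h import *
st(-.06,-.0,.055,245)
for n in('side','top'):
  im=box(n,.072,.088,(.0,0),.042)
  w=cloud(n)[1]; d=w[...,:2]-HOME; sx=d@XD; sy=d@YD
  m=(abs(sy)<.027)&(sx>-.045)&(sx<-.02)&(w[...,2]>.03)&(w[...,2]<.072); print('front wall',m.sum())
  m2=(w[...,2]>.074)&(w[...,2]<.088)&(sx>-.04)&(sx<-.026)&(abs(sy)<.028)
  if m2.sum()>10: print('front rim',np.polyfit(sy[m2],sx[m2],1).round(4))
  for s in(-1,1):
    m3=(w[...,2]>.072)&(w[...,2]<.088)&(abs(sx)<.024)&(sy*s>.025)&(sy*s<.036)
    if m3.sum()>8: print('side rim',s,m3.sum(),np.polyfit(sx[m3],sy[m3],1).round(4))
save('end.png',cv2.resize(im[215:335,200:360],None,fx=5,fy=5,interpolation=cv2.INTER_CUBIC))"
```

```text
t 35.07 stand [-0.1524 -0.0123] z 0.0547 rot [ 1.7992e+02 -1.2000e-01 -9.5150e+01] F [0.1 0.3 0.3]
[-0.0911 -0.0198 -0.0003] 0.3464
side 290 z [0.0727 0.0795 0.0825] ((-0.03695869445800781, -2.175151824951172), (64.4100112915039, 62.585243225097656), 89.61280822753906)
front wall 63
front rim [ 0.007  -0.0288]
side rim -1 76 [ 0.0001 -0.0316]
side rim 1 46 [-0.0177  0.0266]
top 296 z [0.0768 0.0807 0.0838] ((1.0142650604248047, -2.0420093536376953), (62.57261657714844, 62.59029006958008), 89.60418701171875)
front wall 27
front rim [ 0.0005 -0.0282]
side rim -1 65 [-0.0076 -0.0312]
side rim 1 56 [0.0013 0.027 ]
```

View pics/end.png

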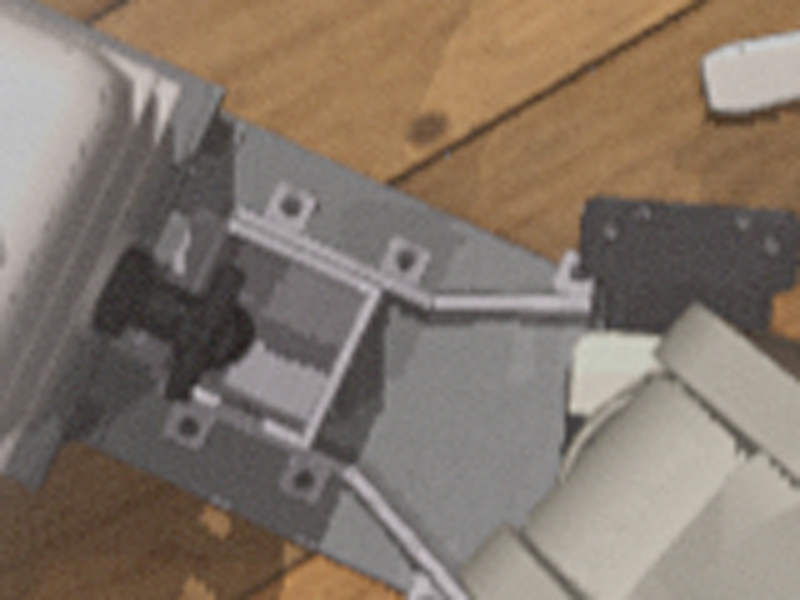

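The view shows the pot mouth-up between the rails, with its rim at about (300,340), square to within 0.5° and against the stop. The gripper is clear of it.

```bash
python3 -c "
from h import *
print(ctrl.sign_off())"
```

```text
the job is handed in; nothing more can be done
None
```

The job is handed in: the pot stands mouth-up between the rails against the stop, square to within about 0.5° by the last camera check, with the tin, wrench and pliers not moved and the arm clear, at about 35 s on the robot's clock.

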